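# Unclamp a finished screen-frame bracket and stand it in the tray

## Robot

A 6-joint arm with a two-finger parallel gripper is mounted at the origin on the work surface. World frame = base frame: x ahead of the robot, y to its left, z up, the work surface at z = 0. Lengths are in m, angles in rad, forces in N, time in s.
With the tool pointing down it reaches from about 0.275 to 0.875 m from the base axis. Payload 12.5 kg.
Tool frame: the origin (TCP) lies where the fingers leave the gripper's body, on its centre line; the fingertips stand robot.tip_reach ahead of it and the grasp point (between the pads) lies 54 mm ahead of it (robot.tip_reach is the distance from the TCP to the fingertips, in m); z points along the fingers, x is the direction in which the jaws open and shut, and the axes are right-handed (so a half turn about z gives the same grasp; the last joint's range is limited). The gripper opens to 85 mm and grips with 20 to 120 N. Pads are 22 mm wide; open, the fingers measure 114 mm over their backs; the gripper's body (76 mm by 85 mm) begins 54 mm behind the grasp point. The pads swing forward as they close: fully open they stand 13 mm farther back than shut.
Start: joints at [1.216, 0.351, 1.652, -0, 1.139, -0.085], TCP at [0.147, 0.53, 0.304] pointing down, gripper open.
Joint ranges: [-2.75, 2.75], [-0.79, 2.1], [0.01, 2.65], [-1.57, 4.71], [0.07, 3.14], [-2.87, 2.87]. Speed limits (rad/s): [2.22, 2.22, 2.79, 3.14, 3.14, 3.14].

## Interface

Orientations are given as a 3x3 rotation matrix whose columns are the frame's x, y, z axes.
In Python, from station import robot gives the robot as it stands.
- The arm moves only by the shell command python3 -m pendant 'ROWS' [FORCE]. ROWS is JSON, one flat list of numbers, 5 for each row, row after row: the closure, from 0 (fully open) to 1 (shut), then the shift along the world's x, y, z in m, then the turn about the world's z in units of 10 degrees (1.0 is 10 degrees). In form: [gripper, tx, ty, tz, twist, gripper, tx, ty, tz, twist, ...]. A call has 1 to 10 rows; each row is the pose to reach, as a shift and turn from the pose commanded when the call began; what a row does not reach only later rows make up. A row lasts 1/8 s, in which the tool goes at most 62.5 mm and 10.7 degrees, less where a joint would pass 70% of its speed; a pose out of reach is approached as far as the arm can. A call with a gripper value outside its range is refused whole. The fingers move at their own pace and stop on an object; FORCE is the grip in N (left out, the last holds). Time passes only in rows, so rows that repeat a pose let the fingers close. It gives the time, the measured TCP pose, the force and the opening at its end, in the units of the state.
- robot.state(): the state, without advancing time (a new reading comes with each control period).
- robot.grab_frame(name): name is "side" or "top" or "wrist"; returns (picture, depth): 420x560x3 uint8, red, green, blue; 420x560 float32, m along the optical axis (not along the pixel's ray), 0 where there is no reading.
- robot.calibration(name): a dict with "mtx" (3x3 intrinsics, pixels), "R" (3x3) and "t" (3): a world point X has camera coordinates R X + t. Camera axes: x right, y down, z forward; pixel columns grow to the right and rows downward; lengths in m; the calibration is good to about 2 mm. The wrist camera is an equidistant fisheye: a pixel r from the principal point sees the ray r / f radians off the axis. A picture is of the moment at which its call begins: read the wrist's pose just before it. calibration takes no time and is no camera call; for the wrist camera it gives the pose at the moment of the call.
- robot.close_job(): hands the job in, once; it reports no verdict.
The state is a dict: "t": time; "joints": joint angles; "qvel": joint speeds; "tau": joint torques, N m; "tool_pos": TCP position; "orientation": TCP orientation; "force": force on the tool from outside, world axes, zero at the start; "ft_torque": the same for the moment, N m; "grip_width": opening from 0.0 (shut) to 1.0 (fully open).
Only numpy, scipy, OpenCV 4.12 (cv2) and the standard library are available. Lean on these libraries where they do the work, as an engineer would, in place of code of your own. Each camera call takes 0.05 s, during which the arm holds its last target. There are 200 camera calls.

## Task

Slide the vise's red-handled jaw well open, past half of its travel, then lift the finished silver bracket out and set it down, standing on its foot, in the black tray. Lower it all the way to the tray's floor before letting go, do not drop it, and leave the jaw open.

Things in the scene. Friction and masses are not known exactly. Their poses are not given: they have to be found in the camera images.
- jaw (a joint): Opening of the sliding dark jaw of the blue bench vise, m: 0 closed, 0.060 fully open. Starts 0 to 6 mm open; slides with about 4 N and stays where left. The vise is fixed: bed 235 x 90 mm, its top 25 mm above the bench; fixed jaw 60 mm high, sliding jaw's top 55 mm. The sliding jaw's lip reaches 11 mm over the bracket's foot, which cannot be lifted until the jaw is slid back.
- jaw_grip (a point): Point on the axis of the jaw's red upright round grip (22 mm diameter, 50 mm tall), 30 mm above the jaw's top, 20 mm below the grip's top, 85 mm above the bench. z up; x points along the vise to the bracket and fixed jaw. The jaw opens along -x, roughly towards the robot. With the jaw at 0, 48 mm (along x) from the bracket's centre, 59 mm from the near face of its web.
- bracket: Silver aluminium L bracket with drilled holes, 0.2 to 0.3 kg, in the vise. Origin: centre of the foot's underside, 25 mm above the bench at first; z up, x as the grip's x. Foot 46 (x) x 60 (y) x 8 mm; upright web 12 mm thick, 60 mm wide, x = 11 to 23 mm, top 85 mm above the origin, standing 50 mm above the fixed jaw behind it. The dark bracket without holes on the bench is not wanted.
- tray: Black tray with a bright steel edge, fixed to the bench: 190 (x) x 220 (y) mm outside, rim 27 mm high, walls and floor 4 mm thick. Origin at the centre of its underside, z up; its floor is 4 mm above the origin. The smaller white tub is not wanted.
Mind the look-alikes: they are no part of the job. Leave any yellow look-alike of the bracket alone.

How it is judged:
By the outcome, as a careful person would: the job done as asked, in the order asked, and still so for the second after the job is handed in, with the robot touching nothing.
It also fails if it takes over 45 s, if anything falls off the work surface, if the arm or the gripper's body presses on something with over 40 N, if the wrist force passes 120 N, or if a joint passes its speed limit or range.

## Working session

There is one attempt and no reset: what is moved stays moved. The work goes in short steps, Python scripts to look and compute and a shell command to move; the robot and the scene stay as the last step left them, time stands still between calls to the robot, and variables do not carry over. Pictures are saved under pics/ and viewed, about 8 in all and at most 12, crops included, and the job is handed in when it is done.

```bash
mkdir -p pics; ls; cat > h.py <<'E'
import numpy as np, cv2
from station import robot
def grab(n,save=None):
    c=robot.calibration(n); p,d=robot.grab_frame(n)
    if save: cv2.imwrite(f'pics/{save}.png',cv2.cvtColor(p,cv2.COLOR_RGB2BGR))
    np.savez(f'/tmp/{save or n}.npz',p=p,d=d,**{k:np.array(v) for k,v in c.items()})
    return p,d,c
def load(s): return np.load(f'/tmp/{s}.npz')
def ray(c,u,v):
    K,R,t=np.array(c['mtx']),np.array(c['R']),np.array(c['t'])
    d=np.linalg.inv(K)@np.array([u,v,1.]); return -R.T@t, R.T@d
def onplane(c,u,v,z):
    o,d=ray(c,u,v); return o+d*(z-o[2])/d[2]
def cloud(c):
    K,R,t=c['mtx'],c['R'],c['t']; d=c['d']
    v,u=np.mgrid[:d.shape[0],:d.shape[1]]
    X=np.stack([(u-K[0,2])/K[0,0]*d,(v-K[1,2])/K[1,1]*d,d],-1)
    return (X-t)@R
def tri(c1,p1,c2,p2):
    o1,d1=ray(c1,*p1);o2,d2=ray(c2,*p2)
    s=np.linalg.lstsq(np.stack([d1,-d2],1),o2-o1,rcond=None)[0]
    a,b=o1+s[0]*d1,o2+s[1]*d2
    return (a+b)/2,np.linalg.norm(a-b)
E
python3 - <<'E'
from h import *
a=grab('top','top0')[0];b=grab('side','side0')[0]
print(robot.tip_reach,robot.state())
for n in('top','side'):
    c=robot.calibration(n);print(n,-np.array(c['R']).T@c['t'],np.array(c['R']).round(2).tolist())
E
```

```text
pics
0.0726 {'t': 0.1, 'joints': array([ 1.21639610e+00,  3.51180289e-01,  1.65237802e+00, -3.53463117e-05,
        1.13906304e+00, -8.45958365e-02]), 'qvel': array([-1.02616914e-03, -3.59866709e-04, -2.02039305e-03, -5.41604788e-04,
        5.67665133e-05,  1.89366033e-03]), 'tau': array([ 1.35096230e-03, -5.06833434e+01, -2.91868651e+01, -1.45813901e-04,
        2.63795409e-03, -1.62329030e-05]), 'tool_pos': array([0.14649998, 0.52989836, 0.30340653]), 'orientation': array([[ 2.66528469e-01,  9.63826991e-01, -3.26878796e-04],
       [ 9.63826498e-01, -2.66528664e-01, -9.75909482e-04],
       [-1.02773047e-03, -5.49467847e-05, -9.99999470e-01]]), 'force': array([-0.27654796, -0.10789525,  0.18101646]), 'ft_torque': array([ 0.04013431,  0.0230701 , -0.03149677]), 'grip_width': 0.9994175055855646}
top [ 0.38341788 -0.02525867  1.04242305] [[0.02, -1.0, -0.02], [-0.99, -0.02, -0.15], [0.15, 0.03, -0.99]]
side [0.39033977 0.804873   0.68227686] [[-0.98, -0.19, -0.01], [-0.1, 0.57, -0.81], [0.16, -0.8, -0.58]]
```

View pics/top0.png

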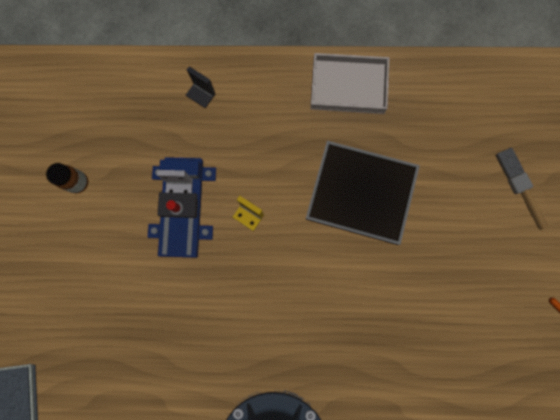

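View pics/side0.png

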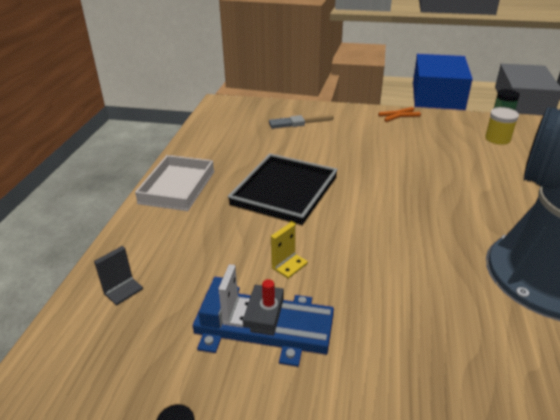

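The top view shows the vise at about (180,207) with the red grip at (173,206), the silver web top at (171,174), the yellow look-alike at (248,213), the black tray at (363,191) and the white tub at (350,83). The side view shows the silver web at (229,292), the grip at (268,293) and the tray at (285,187).

```bash
python3 - <<'E'
from h import *
for s in('top0','side0'):
    c=load(s);p=c['p'];X=cloud(c);h=cv2.cvtColor(p,cv2.COLOR_RGB2HSV)
    H,S,V=[h[...,i].astype(int) for i in range(3)]
    def rep(n,m,zmin=-1,zmax=1,box=None):
        m=m&(c['d']>0)&(X[...,2]>zmin)&(X[...,2]<zmax)
        if box: m&=(X[...,0]>box[0])&(X[...,0]<box[1])&(X[...,1]>box[2])&(X[...,1]<box[3])
        q=X[m]; v,u=np.nonzero(m)
        if len(q)<3: print(s,n,len(q));return
        r=cv2.minAreaRect(q[:,:2].astype(np.float32))
        print(s,n,len(q),'med',np.median(q,0).round(4),'z5/95',np.percentile(q[:,2],[5,95]).round(4),'rect',np.round(r[0],4),np.round(r[1],4),round(r[2],1),'px',u.mean().round(1),v.mean().round(1),u.min(),u.max(),v.min(),v.max())
    vb=(0.25,0.65,0.05,0.35)
    rep('red',((H<8)|(H>172))&(S>150)&(V>80),.03,.2,vb)
    rep('redtop',((H<8)|(H>172))&(S>150)&(V>80),.098,.2,vb)
    rep('silver',(S<60)&(V>110),.02,.2,vb)
    rep('webtop',(S<70)&(V>90),.1,.2,vb)
    rep('blue',(H>105)&(H<130)&(S>120)&(V>40),.01,.2,vb)
    rep('bluebed',(H>105)&(H<130)&(S>120)&(V>40),.015,.033,vb)
    rep('dark jaw',(S<90)&(V<80),.045,.065,(0.35,.6,.1,.3))
    rep('yellow',(H>20)&(H<32)&(S>180)&(V>120),.004,.2,(.3,.6,0,.2))
    rep('trayfloor',(V<45),-.02,.012,(.25,.7,-.35,0))
    rep('trayrim',(V>0),.02,.04,(.3,.6,-.35,-.03))
    rep('others',(V>0),.04,.3,(.3,.6,-.35,-.0))
E
```

```text
top0 red 78 med [0.5233 0.2255 0.104 ] z5/95 [0.0994 0.1068] rect [0.5259 0.2305] [0.0281 0.0199] 63.3 px 170.6 204.6 166 175 200 209
top0 redtop 76 med [0.5238 0.2255 0.1041] z5/95 [0.1003 0.1068] rect [0.5238 0.2265] [0.0199 0.0184] 47.0 px 170.6 204.5 166 175 200 209
top0 silver 259 med [0.5807 0.2305 0.0353] z5/95 [0.03   0.1116] rect [0.5823 0.2297] [0.0324 0.0587] 1.3 px 174.5 181.1 157 190 170 191
top0 webtop 169 med [0.5922 0.2294 0.1093] z5/95 [0.1062 0.1121] rect [0.5929 0.2302] [0.0121 0.0612] 0.7 px 170.2 172.5 156 184 170 175
top0 blue 1600 med [0.4899 0.2199 0.0255] z5/95 [0.0207 0.0612] rect [0.5327 0.2248] [0.1465 0.2287] 89.2 px 181.3 210.1 149 214 158 255
top0 bluebed 1114 med [0.4701 0.2222 0.0247] z5/95 [0.0213 0.0278] rect [0.5329 0.2268] [0.0901 0.2287] 89.5 px 180.7 227.9 159 201 158 255
top0 dark jaw 793 med [0.5384 0.2178 0.0547] z5/95 [0.0493 0.0585] rect [0.5526 0.2263] [0.0933 0.0847] 0.8 px 177.9 201.5 158 196 175 216
top0 yellow 402 med [0.5155 0.0688 0.009 ] z5/95 [0.0053 0.087 ] rect [0.5148 0.0688] [0.0584 0.045 ] 57.3 px 246.9 213.6 233 261 196 229
t
[... 1026 characters left out ...]
 0.2487 0.0225] z5/95 [0.0173 0.0254] rect [0.5336 0.2303] [0.0919 0.2306] 89.6 px 283.4 327.1 194 332 295 349
side0 dark jaw 848 med [0.5378 0.2498 0.0526] z5/95 [0.0473 0.0546] rect [0.5533 0.2307] [0.085  0.0924] 89.4 px 261.3 310.2 220 282 286 328
side0 yellow 433 med [0.5182 0.0746 0.0067] z5/95 [0.0044 0.0836] rect [0.5162 0.0709] [0.0628 0.0473] 58.5 px 287.9 254.8 272 306 222 276
side0 trayfloor 3164 med [ 0.578  -0.208   0.0018] z5/95 [-0.0006  0.0096] rect [ 0.5738 -0.1951] [0.2263 0.1896] 75.1 px 283.5 187.1 230 334 159 223
side0 trayrim 414 med [ 0.511  -0.1739  0.0239] z5/95 [0.0207 0.0261] rect [ 0.5542 -0.1891] [0.2301 0.1507] 75.6 px 305.4 188.4 265 337 157 217
side0 others 0
```

The two views agree: the grip axis is at about (0.5245, 0.230), and its top is at z≈0.105. The web centre is at (0.593, 0.231) with its top at z≈0.109, and the vise yaw is about 0. The tray centre is at about (0.575, -0.198) with a yaw of about -15°. I'll go above the grip with the jaws along y, a twist of +15.5°.

```bash
python3 -m pendant '[0,0.05,-0.035,0,0.5, 0,0.10,-0.075,0,1, 0,0.15,-0.115,0,1.55, 0,0.2,-0.155,0,1.55, 0,0.245,-0.195,0,1.55, 0,0.29,-0.23,-0.02,1.55, 0,0.335,-0.265,-0.05,1.55, 0,0.378,-0.300,-0.08,1.55, 0,0.378,-0.300,-0.08,1.55, 0,0.378,-0.300,-0.08,1.55]' 40
python3 - <<'E'
from h import *
s=robot.state();print(s['tool_pos'],s['orientation'].round(3).tolist(),s['force'])
grab('wrist','w1');c=load('w1');print(c['mtx'],c['R'].round(3),-c['R'].T@c['t'])
E
```

```text
t: 1.35
tool_pos: [0.5243, 0.2301, 0.2237]
orientation: [[-0.0, 1.0, -0.001], [1.0, 0.0, -0.0], [-0.0, -0.001, -1.0]]
force: [0.6, 0.3, -0.3]
grip_width: 1.0
[0.52434069 0.23014124 0.22374722] [[-0.0, 1.0, -0.001], [1.0, 0.0, -0.0], [-0.0, -0.001, -1.0]] [ 0.60406733  0.28977466 -0.28583848]
[[325.1922621    0.         276.05162874]
 [  0.         325.1922621  212.45741368]
 [  0.           0.           1.        ]] [[-0.002  1.     0.   ]
 [ 0.954  0.002  0.3  ]
 [ 0.3    0.001 -0.954]] [0.44695089 0.2304629  0.2947119 ]
```

View pics/w1.png

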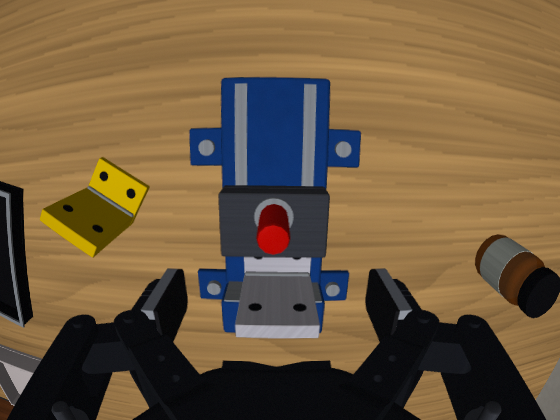

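The wrist view shows the grip (red top at (273,238)) centred between the open fingers. The silver web is at (278,310), clear of them. Next I'll descend 85 mm and close.

```bash
python3 -m pendant '[0,0,0,-0.04,0, 0,0,0,-0.07,0, 0,0,0,-0.085,0, 0,0,0,-0.085,0, 1,0,0,-0.085,0, 1,0,0,-0.085,0, 1,0,0,-0.085,0, 1,0,0,-0.085,0, 1,0,0,-0.085,0, 1,0,0,-0.085,0]' 50
```

```text
t: 2.65
tool_pos: [0.5248, 0.2284, 0.1396]
orientation: [[-0.001, 1.0, -0.0], [1.0, 0.001, -0.003], [-0.003, -0.0, -1.0]]
force: [-0.9, -14.9, 10.5]
grip_width: 0.244
```

The grip is held, with the opening at about 21 mm. The side force says the axis is about 2 mm further towards -y. I'll pull back 50 mm with that correction.

```bash
python3 -m pendant '[1,-0.006,-0.002,0,0, 1,-0.014,-0.002,0,0, 1,-0.022,-0.002,0,0, 1,-0.030,-0.002,0,0, 1,-0.038,-0.002,0,0, 1,-0.045,-0.002,0,0, 1,-0.05,-0.002,0,0, 1,-0.05,-0.002,0,0, 1,-0.05,-0.002,0,0]'
```

```text
t: 3.78
tool_pos: [0.4748, 0.2286, 0.1397]
orientation: [[-0.001, 1.0, 0.001], [1.0, 0.001, 0.001], [0.001, 0.001, -1.0]]
force: [-0.7, 3.9, 8.6]
grip_width: 0.245
```

Release, let the fingers open, and rise.

```bash
python3 -m pendant '[0,0,0,0,0, 0,0,0,0,0, 0,0,0,0,0, 0,0,0,0,0, 0,0,0,0.02,0, 0,0,0,0.06,0, 0,0,0,0.11,0, 0,0,0,0.14,0, 0,0,0,0.14,0]'
python3 - <<'E'
from h import *
for n in('top','side'):
    grab(n,n+'1');c=load(n+'1');p=c['p'];X=cloud(c);h=cv2.cvtColor(p,cv2.COLOR_RGB2HSV)
    H,S,V=[h[...,i].astype(int) for i in range(3)]
    for k,m in dict(red=((H<8)|(H>172))&(S>150)&(V>80)&(X[...,2]>.06),web=(S<70)&(V>90)&(X[...,2]>.1)).items():
        m=m&(abs(X[...,0]-.5)<.15)&(abs(X[...,1]-.2)<.1)&(X[...,2]<.125);q=X[m]
        if len(q)>5:print(n,k,len(q),np.median(q,0).round(4),np.percentile(q,[2,98],axis=0).round(4).tolist())
E
```

```text
t: 4.9
tool_pos: [0.4752, 0.2283, 0.281]
orientation: [[-0.001, 1.0, 0.004], [1.0, 0.001, 0.001], [0.001, 0.004, -1.0]]
force: [-0.3, 1.0, -1.0]
grip_width: 1.001
top red 62 [0.471  0.2261 0.1038] [[0.4648, 0.2183, 0.0928], [0.4775, 0.2354, 0.1076]]
top web 170 [0.5921 0.2287 0.1093] [[0.5872, 0.2005, 0.1039], [0.5987, 0.2589, 0.1129]]
side red 285 [0.4746 0.2377 0.0913] [[0.4659, 0.2238, 0.0628], [0.4838, 0.241, 0.1041]]
side web 241 [0.5926 0.236  0.1074] [[0.5876, 0.2035, 0.1009], [0.5994, 0.2622, 0.1097]]
```

View pics/side1.png

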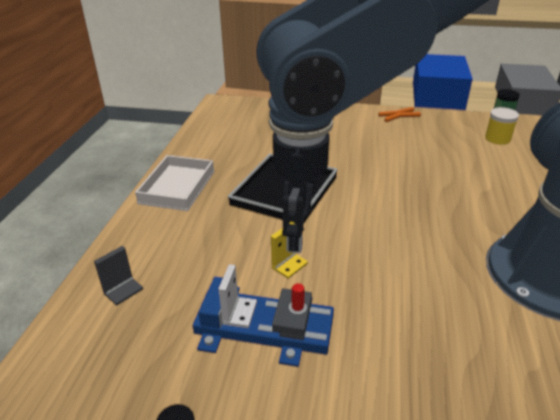

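The side view shows the jaw slid back (grip at (298,297)), with the foot exposed and the bracket unmoved. The grip is now at x≈0.474, about 50 mm further open. Next I'll turn -90° and go over the web at (0.593, 0.230).

```bash
python3 -m pendant '[0,0.015,0,0,-1, 0,0.03,0,0,-2, 0,0.045,0,0,-3, 0,0.06,0,0,-4, 0,0.075,0.001,0,-5, 0,0.09,0.001,0,-6, 0,0.105,0.001,0,-7, 0,0.118,0.001,0,-8, 0,0.118,0.001,-0.03,-9, 0,0.118,0.001,-0.05,-9]'
python3 -m pendant '[0,0,0,0,0]'
python3 - <<'E'
from h import *
print(robot.state()['tool_pos'])
grab('wrist','w2')
E
```

```text
t: 6.25
tool_pos: [0.5919, 0.2288, 0.2258]
orientation: [[1.0, -0.002, -0.004], [-0.002, -1.0, -0.001], [-0.004, 0.001, -1.0]]
force: [0.4, -0.1, -0.8]
grip_width: 0.998
t: 6.38
tool_pos: [0.5916, 0.2287, 0.226]
orientation: [[1.0, 0.001, -0.005], [0.001, -1.0, -0.002], [-0.005, 0.002, -1.0]]
force: [0.5, -0.2, 0.2]
grip_width: 0.998
[0.59160723 0.22874123 0.22604468]
```

View pics/w2.png

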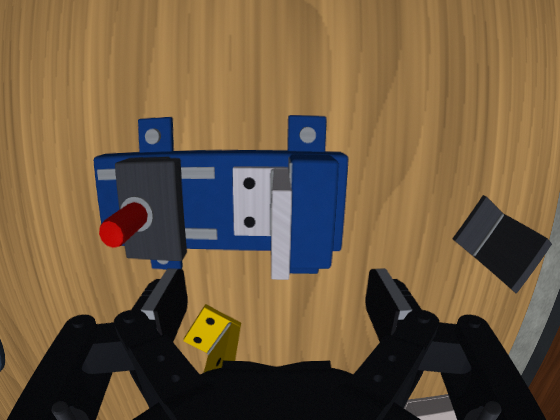

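The web top at (281,230) lies nearly midway between the fingers (mid≈277), so the web is about 2 mm further in +x. Next I'll descend 89 mm and grip.

```bash
python3 -m pendant '[0,0.002,0.001,-0.04,0, 0,0.002,0.001,-0.07,0, 0,0.002,0.001,-0.089,0, 0,0.002,0.001,-0.089,0, 1,0.002,0.001,-0.089,0, 1,0.002,0.001,-0.089,0, 1,0.002,0.001,-0.089,0, 1,0.002,0.001,-0.089,0, 1,0.002,0.001,-0.089,0, 1,0.002,0.001,-0.089,0]' 60
python3 -m pendant '[1,0,0,0,0, 1,0,0,0,0]'
```

```text
t: 7.68
tool_pos: [0.5946, 0.2301, 0.1403]
orientation: [[1.0, 0.001, 0.0], [0.001, -1.0, 0.0], [0.0, -0.0, -1.0]]
force: [-1.8, -0.7, 5.8]
grip_width: 0.134
t: 7.92
tool_pos: [0.5946, 0.2302, 0.1403]
orientation: [[1.0, 0.001, 0.0], [0.001, -1.0, 0.0], [0.0, -0.0, -1.0]]
force: [-1.7, -1.0, 4.3]
grip_width: 0.135
```

The web is gripped (11.5 mm). I'll lift slowly first.

```bash
python3 -m pendant '[1,0,0,0.005,0, 1,0,0,0.015,0, 1,0,0,0.03,0, 1,0,0,0.05,0, 1,0,0,0.08,0, 1,0,0,0.11,0, 1,0,0,0.14,0, 1,0,0,0.15,0, 1,0,0,0.15,0, 1,0,0,0.15,0]'
python3 - <<'E'
from h import *
s=robot.state();print(s['tool_pos'],s['force'])
grab('side','side2');grab('top','top2')
c=load('side2');p=c['p'];X=cloud(c);h=cv2.cvtColor(p,cv2.COLOR_RGB2HSV)
for n in('side2','top2'):
    c=load(n);h=cv2.cvtColor(c['p'],cv2.COLOR_RGB2HSV).astype(int);X=cloud(c)
    m=((h[...,0]<8)|(h[...,0]>172))&(h[...,1]>150)&(h[...,2]>80)&(X[...,2]>.06)&(abs(X[...,0]-.5)<.1)&(abs(X[...,1]-.2)<.1)
    print(n,m.sum(),np.median(X[m],0))
E
```

```text
t: 9.18
tool_pos: [0.5942, 0.23, 0.2887]
orientation: [[1.0, 0.001, -0.002], [0.001, -1.0, -0.001], [-0.002, 0.001, -1.0]]
force: [0.0, -0.7, -2.7]
grip_width: 0.13
[0.59417479 0.22996053 0.28865236] [ 0.01273096 -0.70590894 -2.68376785]
side2 283 [0.47455237 0.23749811 0.0916628 ]
top2 93 [0.47302245 0.22514006 0.1037591 ]
```

View pics/side2.png

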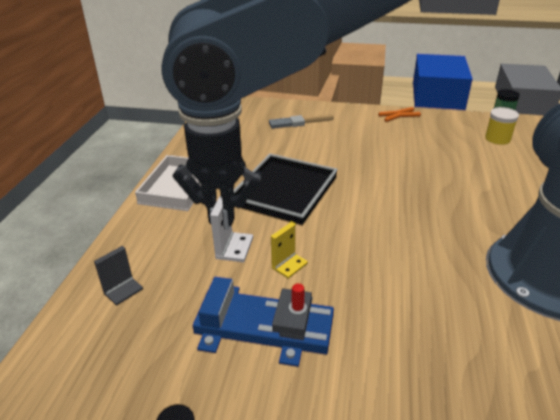

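The side view shows the bracket held upright in the gripper at about (230,235), the vise empty of it and the jaw still open (grip (298,297)). I'll check its tilt in the grip and carry it over the tray.

```bash
cat > foot.py <<'E'
from h import *
import sys
def foot(s,tx,ty,yaw,zlo,zhi):
    c=load(s);h=cv2.cvtColor(c['p'],cv2.COLOR_RGB2HSV).astype(int);X=cloud(c)
    dx,dy=X[...,0]-tx,X[...,1]-ty;a=np.cos(yaw),np.sin(yaw)
    l=a[0]*dx+a[1]*dy;w=-a[1]*dx+a[0]*dy
    m=(h[...,1]<70)&(h[...,2]>100)&(l>-.045)&(l<-.01)&(abs(w)<.035)&(X[...,2]>zlo)&(X[...,2]<zhi)
    A=np.c_[l[m],w[m],np.ones(m.sum())];k=np.linalg.lstsq(A,X[m][:,2],rcond=None)[0]
    print(s,m.sum(),'z med',np.median(X[m][:,2]).round(4),'slope deg along,across',np.degrees(k[:2]).round(1),'l',np.percentile(l[m],[2,98]).round(4),'w',np.percentile(w[m],[2,98]).round(4))
E
python3 - <<'E'
from foot import *
foot('side2',.5942,.23,0,.165,.2)
E
python3 -m pendant '[1,0,-0.03,0,-0.5, 1,0,-0.08,0,-1, 1,0,-0.13,0,-1.5, 1,-0.003,-0.18,0,-1.5, 1,-0.003,-0.23,0,-1.5, 1,-0.003,-0.28,0,-1.5, 1,-0.003,-0.33,0,-1.5, 1,-0.003,-0.38,0,-1.5, 1,-0.003,-0.415,0,-1.5, 1,-0.003,-0.432,0,-1.5]'
python3 -m pendant '[1,0,0,-0.03,0, 1,0,0,-0.06,0, 1,0,0,-0.09,0, 1,0,0,-0.11,0, 1,0,0,-0.12,0, 1,0,0,-0.12,0]'
python3 - <<'E'
from foot import *
s=robot.state();t=s['tool_pos'];print(t,s['force'],'tip z',t[2])
grab('side','side3');grab('top','top3')
yaw=np.arctan2(s['orientation'][1,0],s['orientation'][0,0])
for n in('side3','top3'): foot(n,t[0],t[1],yaw,.03,.08)
E
```

```text
side2 545 z med 0.1792 slope deg along,across [ 0.9 -1.2] l [-0.0404 -0.0107] w [-0.0267  0.0322]
t: 10.52
tool_pos: [0.5912, -0.2035, 0.2891]
orientation: [[0.966, -0.26, -0.001], [-0.26, -0.966, 0.0], [-0.001, -0.0, -1.0]]
force: [0.6, 0.7, -2.7]
grip_width: 0.13
t: 11.28
tool_pos: [0.5916, -0.2018, 0.1698]
orientation: [[0.966, -0.258, -0.0], [-0.258, -0.966, 0.0], [-0.0, -0.0, -1.0]]
force: [0.5, 0.3, -1.9]
grip_width: 0.137
[ 0.59163816 -0.20177908  0.16977433] [ 0.49424485  0.25769662 -1.8936258 ] tip z 0.16977432857162897
side3 195 z med 0.0598 slope deg along,across [ 0.2 -0.7] l [-0.0407 -0.0104] w [-0.0252  0.0323]
  return _methods._mean(a, axis=axis, dtype=dtype,
  ret = ret.dtype.type(ret / rcount)
Traceback (most recent call last):
  File "foot.py", line 9, in foot
    print(s,m.sum(),'z med',np.median(X[m][:,2]).round(4),'slope deg along,across',np.degrees(k[:2]).round(1),'l',np.percentile(l[m],[2,98]).round(4),'w',np.percentile(w[m],[2,98]).round(4))
                                                                                                                  ~~~~~~~~~~~~~^^^^^^^^^^^^^
IndexError: index -1 is out of bounds for axis 0 with size 0
```

View pics/side3.png

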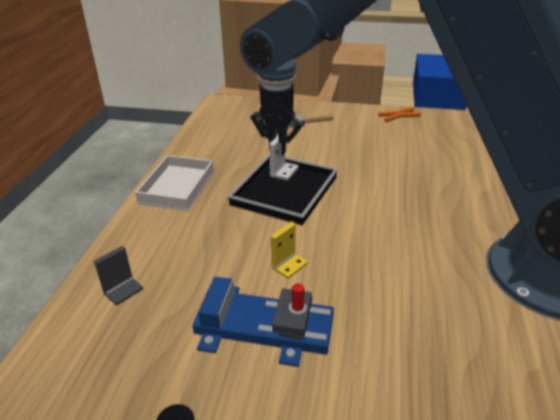

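The bracket hangs upright over the middle of the tray (pixel (283,160)), its underside at about 0.052–0.054 m and the floor at 0.004. Next I'll lower most of the way, then feel for the floor.

```bash
python3 -m pendant '[1,0,0,-0.015,0, 1,0,0,-0.03,0, 1,0,0,-0.038,0, 1,0,0,-0.043,0, 1,0,0,-0.045,0, 1,0,0,-0.045,0, 1,0,0,-0.045,0]'
python3 -m pendant '[1,0,0,-0.0015,0, 1,0,0,-0.003,0, 1,0,0,-0.003,0]'
python3 -m pendant '[1,0,0,-0.001,0, 1,0,0,-0.002,0, 1,0,0,-0.002,0]'
```

```text
t: 12.25
tool_pos: [0.5917, -0.202, 0.1253]
orientation: [[0.966, -0.258, 0.001], [-0.258, -0.966, -0.0], [0.001, 0.0, -1.0]]
force: [0.2, -0.1, -1.8]
grip_width: 0.137
t: 12.62
tool_pos: [0.5915, -0.2019, 0.1217]
orientation: [[0.966, -0.258, -0.0], [-0.258, -0.966, 0.0], [-0.0, -0.0, -1.0]]
force: [-0.4, 0.0, -2.9]
grip_width: 0.134
t: 13.0
tool_pos: [0.5915, -0.2019, 0.1198]
orientation: [[0.966, -0.258, -0.0], [-0.258, -0.966, 0.0], [-0.0, -0.0, -1.0]]
force: [-0.2, 0.0, -2.8]
grip_width: 0.135
```

Expected contact is at TCP z≈0.1193. I'll continue in 1 mm steps.

```bash
python3 -m pendant '[1,0,0,-0.001,0, 1,0,0,-0.001,0]' | grep -E 'pos|force'
python3 -m pendant '[1,0,0,-0.001,0, 1,0,0,-0.001,0]' | grep -E 'pos|force'
```

```text
tool_pos: [0.5917, -0.2019, 0.1193]
force: [-1.6, -0.3, 1.9]
tool_pos: [0.5918, -0.202, 0.1193]
force: [-5.2, 1.8, 13.7]
```

The floor is reached: z stops at 0.1193 and force rises to 14 N. I'll ease the load, then open and rise.

```bash
python3 -m pendant '[1,0,0,0.0005,0, 1,0,0,0.0005,0]' | grep -E 'pos|force'
python3 -m pendant '[0.7,0,0,0,0, 0.4,0,0,0,0, 0,0,0,0,0, 0,0,0,0,0, 0,0,0,0,0, 0,0,0,0.02,0, 0,0,0,0.06,0, 0,0,0,0.12,0, 0,0,0,0.18,0, 0,0,0,0.18,0]'
python3 -m pendant '[0,-0.03,0.05,0,0, 0,-0.06,0.1,0,0, 0,-0.09,0.15,0,0, 0,-0.12,0.2,0,0, 0,-0.14,0.25,0,0, 0,-0.14,0.3,0,0, 0,-0.14,0.35,0,0, 0,-0.14,0.4,0,0, 0,-0.14,0.4,0,0]'
python3 - <<'E'
from foot import *
grab('side','side4');p=grab('top','top4')[0]
yaw=-.261
for n in('side4','top4'):
    try: foot(n,.5918,-.202,yaw,.004,.03)
    except Exception as e: print(n,'none')
    c=load(n);X=cloud(c);h=cv2.cvtColor(c['p'],cv2.COLOR_RGB2HSV).astype(int)
    m=(X[...,2]>.075)&(X[...,2]<.105)&(abs(X[...,0]-.59)<.06)&(abs(X[...,1]+.2)<.06)
    print('web top',m.sum(),cv2.minAreaRect(X[m][:,:2].astype(np.float32)) if m.sum() else '',np.percentile(X[m][:,2],95) if m.sum() else '')
    m=((h[...,0]<8)|(h[...,0]>172))&(h[...,1]>150)&(h[...,2]>80)&(X[...,2]>.06)&(abs(X[...,0]-.5)<.1)&(abs(X[...,1]-.2)<.1)
    print('grip',m.sum(),np.median(X[m],0) if m.sum() else '')
a=cv2.imread('pics/top4.png')[90:300,120:430];b=cv2.imread('pics/side4.png')[120:360,150:460]
cv2.imwrite('pics/fin.png',cv2.resize(np.vstack([a,b]),None,fx=1.3,fy=1.3))
E
```

```text
tool_pos: [0.5917, -0.2019, 0.1193]
force: [-3.0, 1.7, 7.6]
t: 15.0
tool_pos: [0.5928, -0.2024, 0.3051]
orientation: [[0.966, -0.258, 0.009], [-0.258, -0.966, -0.004], [0.01, 0.001, -1.0]]
force: [-1.0, 0.3, -0.2]
grip_width: 0.999
t: 16.12
tool_pos: [0.451, 0.2004, 0.2985]
orientation: [[0.967, -0.255, -0.0], [-0.255, -0.967, 0.0], [-0.0, -0.0, -1.0]]
force: [-0.5, -0.6, 0.2]
grip_width: 1.0
side4 35 z med 0.0095 slope deg along,across [ 0.6 -0.9] l [-0.0397 -0.0103] w [-0.0257  0.0331]
web top 5 ((0.6040650606155396, -0.17146676778793335), (6.506673526018858e-05, 0.005781275685876608), 10.54704475402832) 0.08646087295973215
grip 282 [0.47464483 0.23746955 0.09096357]
top4 299 z med 0.0119 slope deg along,across [0.6 0.4] l [-0.0398 -0.0106] w [-0.0288  0.028 ]
web top 188 ((0.5913146138191223, -0.20137450098991394), (0.06014840304851532, 0.012500484474003315), 74.13789367675781) 0.09141255045226983
grip 27 [0.47382197 0.22039424 0.10361399]
```

View pics/fin.png

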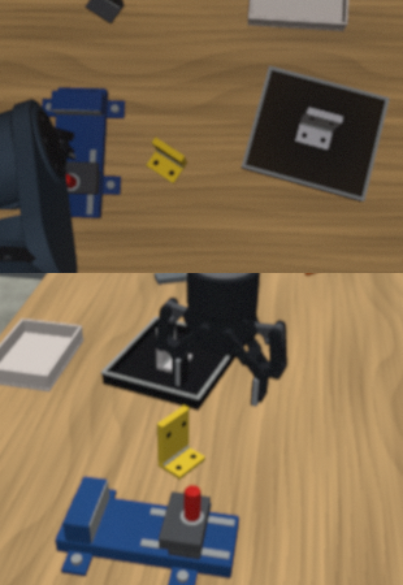

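The final composite shows the bracket standing in the tray at (320,130) in the top half, and the jaw open with the grip at (192,500) in the bottom half. The arm is high and clear of everything. Handing in.

```bash
python3 -c "
from station import robot
print(robot.close_job())"
```

```text
the job is handed in; nothing more can be done
None
```

The silver bracket is standing on its foot near the middle of the black tray, the jaw was left open, and I handed the job in at about 16 s.

- **Jaw:** I gripped the red handle and slid the jaw back 50 mm, to about 54 of its 60 mm. The last check still had the handle at x≈0.474 (0.524 at the start).
- **Bracket:** I gripped the web across its thickness, lifted it out and lowered it until the tray floor pushed back with about 14 N. I eased that to about 8 N before opening the gripper.
- **Last checks:** From the top, the foot's upper face reads 12 mm above the bench (4 mm floor plus 8 mm foot) with under 1° of slope. The web top reads about 91 mm (89 expected). The bracket is turned about 15° with the tray.
- **Disagreements:** The side view read the foot about 2 mm lower (9.5 mm), within the calibration error. In that view the gripper hid nearly all of the web, so the web check rests on the top view. While gripping, the handle turned out to be about 2 mm further towards -y than the cameras gave. I corrected for that before pulling.

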